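# Change the grinder over from espresso to pour-over

### The job

The coffee grinder is still set for espresso: turn only the outer, coarse ring of its double dial clockwise until its pointer stands at the long mark of the scale (pour-over), and leave the inner fine dial as it is. Then push the round start button below the dial fully in and let it go, so that it grinds into the cup under the spout. Leave the cups, the pitcher and the tin standing where they are.

Things in the scene. Friction and masses are not known exactly. Their poses are not given: they have to be found in the camera images.
- grinder: Grey electric coffee grinder fixed to the table, 160 wide, 250 deep. Origin: centre of its underside. Its x axis runs from front to back, z up, y to the left of a person facing its front. Its head overhangs a cup stand and carries a flat sloping steel console, 160 wide, 190 long. The console's outward normal leans 30 deg from vertical to the front: (-0.5, 0, 0.866) in this frame.
- console_low (a point): Middle of the console's front, lower edge: 126 mm in front of the grinder's origin, 166 mm above the table. From here the console rises at 30 deg, direction (0.866, 0, 0.5) in the grinder's frame. On its middle line: the start button 26 mm up the slope, the dial axis 120 mm up. The head below this edge reaches down to 150 mm above the table.
- hopper_top (a point): Middle of the lid of the round black hopper, 100 mm across, that stands upright on the head behind the console; 376 mm above the table. Keep the gripper clear of it.
- ring_center (a point): On the common axis of both dials (the console's normal), 12 mm above the console face. The outer coarse ring: black ribbed plastic, round, 64 mm across, from 1 to 24 mm above the face; grip it across any diameter. The inner fine dial: aluminium, 38 mm across, stands out of the ring from 24 to 40 mm above the face. Round the ring is only the flat face, and the pointer.
- pointer (a point): Tip of the coarse ring's pointer: a black nib with a white line, 8 mm wide, 7 mm high above the console face, that sticks out from the foot of the ring to 45 mm from the axis and turns with the ring; a second white line lies in the same direction on the ring's top face.
- long_mark (a point): On the console face, 55 mm from the dial axis: middle of the long, thick black scale mark (18 by 5 mm, from 46 to 64 mm from the axis) for pour-over. The other 12 marks, every 0.25 rad, are short and thin (6 by 2 mm).
- coarse (a joint): Angle of the outer coarse ring, rad: 0 at its finest stop, 3.0 at its coarsest; it grows clockwise as seen facing the dial. At 1.5 the pointer points straight up the slope; at 2.0 it stands exactly at the long mark. Starts between 0.6 and 1.4. Stiff (about 0.22 N m), stays where it is left, does not drag the inner dial.
- fine (a joint): Angle of the inner fine dial, rad, clockwise positive, 0 with its line straight up the slope; any value from -1 to 1 at the start. It turns at a light touch (0.03 N m) and stays where it is left.
- fine_line (a point): End of the black line on the face of the inner fine dial, 18 mm from the axis, 40 mm above the console face; it turns with the fine dial.
- start_top (a point): Middle of the top of the start button, 22 mm above the console face with the button out (it moves with the button). The button is aluminium, 28 mm across, in a black collar 44 mm across and 12 mm high; it is pressed along the console's normal.
- start (a joint): Travel of the start button, m: 0 out, 0.006 fully in (about 5 N; 1.5 N to begin to move). It springs back.
- catch_cup: Steel cup, 70 across, 78 high, open, on the grinder's cup stand under the spout. Origin: centre of its underside. Leave alone.
- pitcher: Steel milk pitcher, 88 across, 105 high, with a wire handle at its +y side, on the table on one side of the grinder. Origin: centre of its underside. Leave alone.
- cup: White ceramic cup, 72 across, 62 high, on the table on the other side of the grinder. Origin: centre of its underside. Leave alone.
- tin: Blue tea tin with a brass lid, 83 by 113, 111 high, on the table to the right of the grinder as seen from its front. Origin: centre of its underside. Leave alone.

How it is judged:
On the way, in this order (a step that is already met when the one before it is completed fails the run):
1. the coarse ring's pointer stands at the long mark, the fine dial unmoved (value of joint coarse between 1.88 and 2.12 rad and distance of fine_line from where it was at the start of the episode below 0.003 m), for 0.3 s.
2. the start button is pushed in with the ring at the long mark (all of step 1 and value of joint start above 0.0048 m), for 0.1 s.
At the end, for the whole second after the job is handed in: The coarse ring rests within 0.12 rad of the long mark (joint 1.88 to 2.12), the fine dial's line is within 3 mm (about 10 degrees) of where it was, the start button was pushed in at least 4.8 of 6 mm and is out again; the four bystanders stand upright within 20 mm of where they were (all of step 1 and velocity of joint coarse between -0.02 and 0.02 rad/s and value of joint start below 0.001 m and distance of each of catch_cup, pitcher, cup, tin from where it was at the start of the episode below 0.02 m and angle between each of catch_cup, pitcher, cup, tin's own z axis and vertical below 0.15 rad); the robot touches nothing.
It fails at once if the inner fine dial is turned (its line moves more than 3 mm) (not (distance of fine_line from where it was at the start of the episode below 0.003 m)).
It fails at once if a cup, the pitcher or the tin is knocked over or pushed away by more than 20 mm (distance of any of catch_cup, pitcher, cup, tin from where it was at the start of the episode above 0.02 m or angle between any of catch_cup, pitcher, cup, tin's own z axis and vertical above 0.3 rad).
It also fails if it takes over 45 s, if anything falls off the work surface, if the arm or the gripper's body presses on something with over 40 N, if the wrist force passes 120 N, or if a joint passes its speed limit or range.

### The arm

A 6-joint arm with a two-finger parallel gripper is mounted at the origin on the work surface. World frame = base frame: x ahead of the robot, y to its left, z up, the work surface at z = 0. Lengths are in m, angles in rad, forces in N, time in s.
With the tool pointing down it reaches from about 0.3 to 0.775 m from the base axis. Payload 14.6 kg.
Tool frame: the origin (TCP) lies at the very end of the fingers, on their centre line; the grasp point (between the pads) lies 19 mm behind it (ctrl.grasp_offset is the distance from the TCP to the grasp point, in m); z points along the fingers, y is the line along which they close (so a half turn about z gives the same grasp; the last joint's range is limited). The gripper opens to 94 mm and grips with 3 to 60 N. Pads are 16 mm wide; open, the fingers measure 119 mm over their backs; the gripper's body (75 mm by 177 mm) begins 78 mm behind the grasp point.
Start: joints at [-1.241, 0.3, 1.521, -0, 1.321, -0.067], TCP at [0.213, -0.507, 0.205] pointing down, gripper open.
Joint ranges: [-3.03, 3.03], [-0.79, 2.21], [0.23, 2.52], [-1.04, 4.18], [0, 3.07], [-2.55, 2.55]. Speed limits (rad/s): [2.22, 2.22, 2.57, 3.14, 3.14, 3.14].

### API

Orientations are given as [roll, pitch, yaw] about the fixed x, y, z axes, in that order (R = Rz(yaw) Ry(pitch) Rx(roll)).
In Python, from station import ctrl gives the robot as it stands.
- The arm moves only by the tool step_arm, never from a script. Its argument "plan" is a list that holds one entry, the list of rows, each a list of 6 numbers: the shift along the tool's x, y, z in units of 30 mm (1.0 is 30 mm), then the turn, a rotation vector about the tool's x, y, z in units of 6 degrees (1.0 is 6 degrees). In form: [[[dx, dy, dz, wx, wy, wz], ...]]. A call has 1 to 8 rows; each row is the pose to reach, as a shift and turn from the pose commanded when the call began, along the tool's axes at that moment; what a row does not reach only later rows make up. A row lasts 1/12 s, in which the tool goes at most 41.7 mm and 7.16 degrees, less where a joint would pass 70% of its speed; a pose out of reach is approached as far as the arm can. A call with a gripper value outside its range is refused whole. "grip" is the opening, from 0 (shut) to 1 (fully open), set as the call begins (left out, the last holds). The fingers move at their own pace and stop on an object; "squeeze" is the grip in N (left out, the last holds). Time passes only in rows, so rows that repeat a pose let the fingers close. It gives the time, the measured TCP pose, the force, the opening and the grip force at its end, in the units of the state.
- ctrl.get_obs(): the state, without advancing time (a new reading comes with each control period).
- ctrl.camera(name): name is "scene" or "side" or "wrist"; returns the picture (420x560x3 uint8, red, green, blue); there is no depth.
- ctrl.camera_model(name): a dict with "intrinsics" (3x3 intrinsics, pixels), "k1" (the pictures are not rectified: a ray, as slopes to the right and down, at radius r is drawn at 1 + k1 r^2 times it, then the intrinsics apply), "R" (3x3) and "t" (3): a world point X has camera coordinates R X + t; the wrist camera has in their place "tool_from_camera" (4x4, takes a point from camera to tool coordinates, whose origin is the TCP and whose axes are the flange's). Camera axes: x right, y down, z forward; pixel columns grow to the right and rows downward; lengths in m; the calibration is good to about 2 mm. A picture is of the moment at which its call begins: read the wrist's pose just before it. camera_model takes no time and is no camera call.
- ctrl.hand_in(): hands the job in; it is judged then, once.
Trained networks look in the newest picture that a camera, given by its name, has taken for a name from the list of things; names that differ only in an ending like _2 or _b are one class to them, and where a whole thing is asked for, a point or a joint stands for the part that bears it (a point fixed in the world has none). Each returns a list of dicts, best first, with "confidence" (0 to 1); they miss things now and then, are a little off and sometimes report something else, mostly with a low value. They report only what shows in the picture. A call takes as long as a camera call.
- ctrl.masks_of(query, camera): "pixels" (420x560 bool, what is visible of it) and "at" ([column, row] in pixels, amid what is visible of it).
- ctrl.place_of(query, camera): "at" ([column, row] in pixels: a listed point, or the origin of a listed thing).
The state is a dict: "time_s": time; "qpos": joint angles; "joint_vel": joint speeds; "tau": joint torques, N m; "ee_pos": TCP position; "eef_rot": TCP orientation; "force": force on the tool from outside, world axes, zero at the start; "moment": the same for the moment, N m; "grip_width": finger opening in m; "grip_force": force on a finger pad.
Only numpy, scipy, OpenCV 4.12 (cv2) and the standard library are available. Lean on these libraries where they do the work, as an engineer would, in place of code of your own. Each camera call takes 0.05 s, during which the arm holds its last target. There are 200 camera calls.

## Working session

There is one attempt and no reset: what is moved stays moved. The work goes in short steps, Python scripts to look and compute and a tool call to move; the robot and the scene stay as the last step left them, time stands still between calls to the robot, and variables do not carry over. Pictures are saved under pics/ and viewed, at most 10 in all, crops included, and the job is handed in when it is done.

Besides the shell and the picture viewer there is one more tool, called after "Request:" as a command line: name --argument value ..., lists and objects as JSON in quotes. step_arm: Moves the arm, as the interface text tells. Its arguments: {"type":"object","properties":{"plan":{"type":"array","items":{"type":"array","items":{"type":"array","items":{"type":"number"}}}},"grip":{"type":"number"},"squeeze":{"type":"number"}},"required":["plan"]}

```bash
mkdir -p pics; ls
cat > h.py <<'E'
import numpy as np, cv2
from scipy.spatial.transform import Rotation as Ro
from scipy.optimize import least_squares
from station import ctrl
def pose(o=None):
    o=o or ctrl.get_obs(); T=np.eye(4); T[:3,:3]=Ro.from_euler('xyz',o['eef_rot']).as_matrix(); T[:3,3]=o['ee_pos']; return T
def cam(name,T=None):
    m=ctrl.camera_model(name); K=np.array(m['intrinsics'])
    if name=='wrist':
        C=np.linalg.inv(T@np.array(m['tool_from_camera'])); R,t=C[:3,:3],C[:3,3]
    else: R,t=np.array(m['R']),np.array(m['t'])
    return K,m['k1'],R,t
def proj(c,X):
    K,k1,R,t=c; p=np.atleast_2d(X)@R.T+t; s=p[:,:2]/p[:,2:]; s=s*(1+k1*(s**2).sum(1,keepdims=True))
    return s@K[:2,:2].T+K[:2,2]
def gpts(x,y,yaw,coarse=None,fine=None):
    R=Ro.from_euler('z',yaw).as_matrix(); u=np.array([.866,0,.5]); n=np.array([-.5,0,.866]); l=np.array([0,1.,0])
    lo=np.array([-.126,0,.166]); ax=lo+.12*u
    d=lambda a: np.cos(a)*u-np.sin(a)*l   # clockwise positive from up the slope; right = -y
    P={'console_low':lo,'ring_center':ax+.012*n,'start_top':lo+.026*u+.022*n,'long_mark':ax+.055*d(.5),'grinder':np.zeros(3),'hopper_top':None}
    if coarse is not None: P['pointer']=ax+.045*d(coarse-1.5)+.0035*n
    if fine is not None: P['fine_line']=ax+.018*d(fine)+.04*n
    return {k:R@v+[x,y,0] for k,v in P.items() if v is not None}
E
python3 - <<'E'
from h import *
o=ctrl.get_obs(); print(o)
for n in ('scene','side','wrist'):
    im=ctrl.camera(n); cv2.imwrite(f'pics/a_{n}.png',im[:,:,::-1])
    for q in ['grinder','console_low','ring_center','start_top','long_mark','pointer','fine_line','hopper_top','catch_cup','pitcher','cup','tin']:
        r=ctrl.place_of(q,n)
        print(n,q,[(np.round(a['at'],1).tolist(),round(a['confidence'],2)) for a in r[:2]])
E
```

```text
pics
{'time_s': 0.0, 'qpos': array([-1.24060572e+00,  3.00459149e-01,  1.52159895e+00, -2.70595042e-06,
        1.32071642e+00, -6.66162840e-02]), 'joint_vel': array([ 0.00066984, -0.00123545,  0.00039574,  0.00048572,  0.00123121,
        0.00077451]), 'tau': array([-1.39758238e-03, -5.31808019e+01, -3.52733266e+01,  7.08178477e-02,
        2.43968371e-02, -8.70634040e-05]), 'ee_pos': array([ 0.21246045, -0.50700903,  0.20488534]), 'eef_rot': array([-3.14041323e+00, -7.60581669e-05,  3.96807522e-01]), 'force': array([-0.18729288,  0.33615379,  0.23949882]), 'moment': array([ 0.0527242 , -0.03231395, -0.02023259]), 'grip_force': 0.0, 'grip_width': 0.09397471929227047}
scene grinder []
scene console_low [([289.4, 269.8], 0.96)]
scene ring_center [([319.7, 238.0], 0.55), ([323.4, 285.2], 0.38)]
scene start_top [([290.9, 256.3], 0.55)]
scene long_mark [([338.1, 237.6], 0.96)]
scene pointer [([331.6, 227.5], 0.58), ([286.1, 269.8], 0.47)]
scene fine_line [([318.3, 230.4], 0.66)]
scene hopper_top [([354.2, 191.7], 0.89)]
scene catch_cup [([304.2, 286.3], 0.62)]
scene pitcher [([337.3, 238
[... 205 characters left out ...]
[325.9, 218.0], 0.81), ([327.2, 213.0], 0.4)]
side start_top [([309.5, 247.6], 0.59)]
side long_mark [([346.7, 210.0], 0.58)]
side pointer [([328.9, 205.3], 0.75), ([310.6, 245.3], 0.72)]
side fine_line [([325.0, 212.3], 0.6)]
side hopper_top [([347.8, 155.7], 0.69), ([414.2, 358.7], 0.48)]
side catch_cup [([319.6, 276.6], 0.87)]
side pitcher [([268.6, 254.2], 0.81), ([415.6, 358.2], 0.35)]
side cup [([382.6, 299.5], 0.83)]
side tin [([414.1, 356.2], 0.89), ([348.6, 154.1], 0.24)]
wrist grinder []
wrist console_low []
wrist ring_center []
wrist start_top []
wrist long_mark []
wrist pointer []
wrist fine_line []
wrist hopper_top []
wrist catch_cup []
wrist pitcher []
wrist cup []
wrist tin []
```

Run:
```python
from h import *
S={'scene':{'console_low':(289.4,269.8),'ring_center':(319.7,238),'start_top':(290.9,256.3),'long_mark':(338.1,237.6),'pointer':(331.6,227.5),'fine_line':(318.3,230.4)},
'side':{'ring_center':(325.9,218),'start_top':(309.5,247.6),'long_mark':(346.7,210),'pointer':(328.9,205.3),'fine_line':(325,212.3),'grinder':(323.5,270)}}
C={n:cam(n) for n in S}
def f(p):
    P=gpts(*p); return np.concatenate([proj(C[n],P[k])[0]-v for n in S for k,v in S[n].items()])
best=min((least_squares(f,[.5,0,w,1,0],loss='soft_l1') for w in np.arange(-3,3,1)),key=lambda r:r.cost)
print(best.x,best.cost); 
i=0
r=f(best.x)
for n in S:
    print(n,-C[n][2].T@C[n][3])
    for k in S[n]: print(n,k,r[2*i:2*i+2].round(1)); i+=1
# bystanders, table plane
M={'catch_cup':((304.2,286.3),(319.6,276.6)),'cup':((350.3,337.6),(382.6,299.5)),'tin':((337.9,405.8),(414.1,356.2)),'pitcher':(None,(268.6,254.2)),'hopper':((354.2,191.7),(347.8,155.7))}
for k,v in M.items():
    print(k,least_squares(lambda X:np.concatenate([proj(C[n],X)[0]-q if q else [0,0] for n,q in zip(('scene','side'),v)]+([[X[2]*1e3]] if None in v else [])),[.5,0,.1]).x.round(3))
a=cv2.imread('pics/a_scene.png');b=cv2.imread('pics/a_side.png')
cr=lambda i,x,y:cv2.resize(i[y:y+260,x:x+180],None,fx=2.2,fy=2.2,interpolation=cv2.INTER_CUBIC)
cv2.imwrite('pics/c.png',np.hstack([cr(a,230,140),cr(b,260,130)]))
```

```text
[ 0.62842307 -0.15226627  0.31096492  1.1854799  -0.39954121] 16.75127824459487
scene [ 0.38480431 -1.03925813  1.28462245]
scene console_low [-2.2 -1.2]
scene ring_center [0.1 2. ]
scene start_top [0.1 3.6]
scene long_mark [ 2.3 -0.2]
scene pointer [-0.7  0.6]
scene fine_line [ 0.9 -0.2]
side [-0.15279308 -0.8591654   1.2147346 ]
side ring_center [0.1 0.7]
side start_top [-0.5  1.1]
side long_mark [-3.1 -1.7]
side pointer [ 0.2 -1.2]
side fine_line [-0.5 -3.6]
side grinder [1.5 0.3]
catch_cup [ 0.557 -0.196  0.073]
cup [ 0.663 -0.348  0.025]
tin [ 0.591 -0.53   0.019]
pitcher [0.539 0.005 0.   ]
hopper [ 0.688 -0.138  0.388]
```

View pics/c.png

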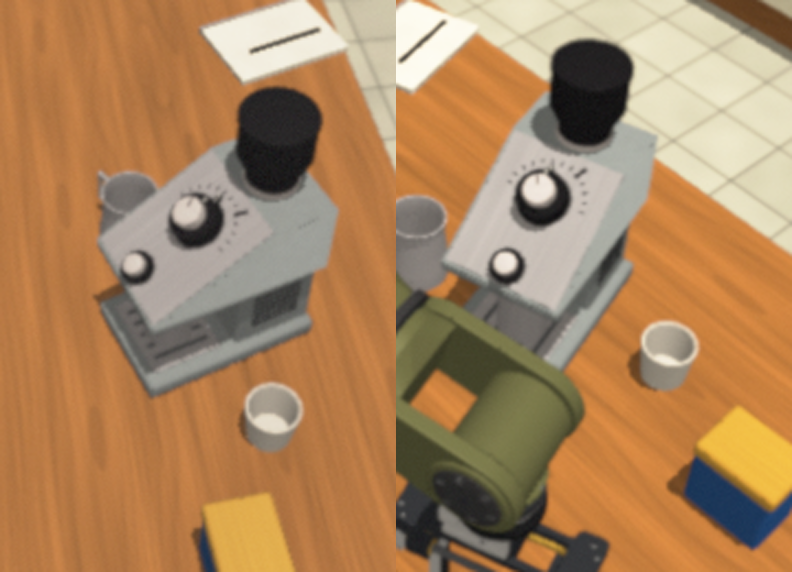

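```bash
cat >> h.py <<'E'
def gframe(x,y,yaw):
    "tool pose frame on the dial axis at the face: x up slope, y right, z into console"
    Rz=Ro.from_euler('z',yaw).as_matrix(); u=np.array([.866,0,.5]); n=np.array([-.5,0,.866])
    T=np.eye(4); T[:3,:3]=Rz@np.c_[u,[0,-1,0],-n]; T[:3,3]=Rz@(np.array([-.126,0,.166])+.12*u)+[x,y,0]; return T
def off(F,s,right,h,turn=0):
    T=np.eye(4); T[:3,:3]=Ro.from_euler('z',turn).as_matrix(); T[:3,3]=[s,right,-h]; return F@T
def delta(T0,T1):
    D=np.linalg.inv(T0)@T1; return np.r_[D[:3,3]/.03,np.degrees(Ro.from_matrix(D[:3,:3]).as_rotvec())/6].round(2)
G=(0.6284,-0.1523,0.311)
E
python3 - <<'E'
from h import *
print(np.array(ctrl.camera_model('wrist')['tool_from_camera']).round(3)); print(np.array(ctrl.camera_model('wrist')['intrinsics']).round(0).tolist())
T0=pose(); F=gframe(*G); print(F.round(3))
for h in (.1,.15): T=off(F,-.03,0,h); print(T[:3,3].round(3),delta(T0,T))
E
```

```text
[[ 0.001 -0.962 -0.273  0.08 ]
 [ 1.     0.001 -0.     0.001]
 [ 0.001 -0.273  0.962 -0.179]
 [ 0.     0.     0.     1.   ]]
[[379.0, 0.0, 274.0], [0.0, 379.0, 207.0], [0.0, 0.0, 1.0]]
[[ 0.824  0.306  0.476  0.607]
 [ 0.265 -0.952  0.153 -0.159]
 [ 0.5    0.    -0.866  0.226]
 [ 0.     0.     0.     1.   ]]
[ 0.535 -0.182  0.298] [14.1  -5.84 -3.07 -0.21  5.    0.8 ]
[ 0.511 -0.19   0.341] [13.27 -5.91 -4.51 -0.21  5.    0.8 ]
```

Request:
step_arm --plan '[[[1.0,-0.42,-0.5,0,0.36,0.06],[2.0,-0.83,-1.0,0,0.7,0.1],[3.0,-1.25,-1.5,0,1.0,0.2],[4.0,-1.7,-1.8,-0.1,1.4,0.2],[5.0,-2.1,-2.1,-0.1,1.8,0.3],[6.0,-2.5,-2.3,-0.1,2.1,0.3],[7.0,-2.9,-2.5,-0.1,2.5,0.4],[8.0,-3.3,-2.7,-0.1,2.8,0.5]]]'

```text
time_s: 2.62
ee_pos: [0.3965, -0.322, 0.287]
eef_rot: [3.139, -0.296, 0.344]
force: [0.5, 0.5, 0.3]
grip_width: 0.0941
grip_force: 0.0
```

Run:
```python
from h import *
T0=pose(); o=ctrl.get_obs(); print(o['qpos'].round(2),o['joint_vel'].round(2)); print(delta(T0,off(gframe(*G),-.03,0,.1)))
```

```text
[-0.9   0.08  1.62  0.29  1.35  0.28] [ 0.62 -0.15  0.07  0.31 -0.18  0.68]
[ 5.76 -2.83  1.38 -0.1   2.18  0.29]
```

Request:
step_arm --plan '[[[1.2,-0.6,0.2,0,0.45,0.05],[2.3,-1.1,0.5,0,0.9,0.1],[3.5,-1.7,0.8,0,1.3,0.2],[4.6,-2.3,1.1,-0.1,1.7,0.2],[5.7,-2.8,1.35,-0.1,2.15,0.3],[5.7,-2.8,1.35,-0.1,2.15,0.3],[5.7,-2.8,1.35,-0.1,2.15,0.3],[5.7,-2.8,1.35,-0.1,2.15,0.3]]]'

```text
time_s: 3.28
ee_pos: [0.5322, -0.1852, 0.2969]
eef_rot: [3.141, -0.518, 0.311]
force: [-1.2, 0.3, -0.4]
grip_width: 0.0942
grip_force: 0.0
```

Run:
```python
from h import *
o=ctrl.get_obs(); T0=pose(o); im=ctrl.camera('wrist'); print(o['qpos'].round(2),o['joint_vel'].round(3)); print(delta(T0,off(gframe(*G),-.03,0,.1)))
np.save('T1.npy',T0)
cv2.imwrite('pics/w1.png',im[:,:,::-1])
P=gpts(*G,1.185,-.4); c=cam('wrist',T0)
for q in P:
    r=ctrl.place_of(q,'wrist'); print(q,proj(c,P[q])[0].round(1),[(np.round(a['at'],1).tolist(),round(a['confidence'],2)) for a in r[:2]])
```

```text
[-0.59  0.06  1.67  0.45  1.11  0.53] [-0.021 -0.001 -0.     0.002  0.002 -0.001]
[ 0.12 -0.06  0.04  0.    0.05  0.  ]
console_low [271.1 306.8] [([269.7, 306.7], 0.7), ([529.1, 312.5], 0.45)]
ring_center [270.7 167.6] [([255.1, 105.0], 0.68)]
start_top [270.8 292.2] [([271.4, 294.1], 0.98)]
long_mark [307.6  98.2] [([302.8, 99.7], 0.75)]
grinder [272.5 207.9] []
pointer [251.1 106. ] [([255.5, 103.7], 0.71)]
fine_line [259.1 149.5] [([261.0, 148.5], 0.64)]
```

View pics/w1.png

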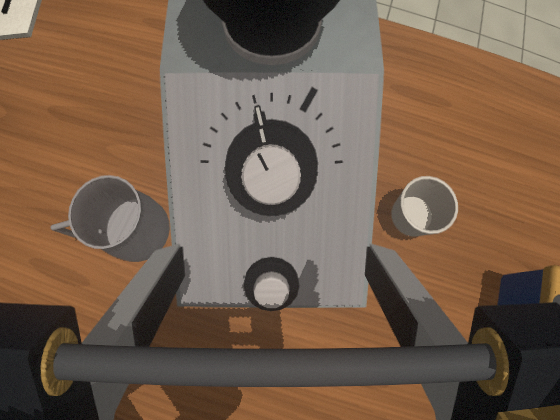

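Run:
```python
from h import *
im=cv2.imread('pics/w1.png'); g=cv2.cvtColor(im,cv2.COLOR_BGR2GRAY)
def blob(x0,x1,y0,y1,thr,dark=False,close=0):
    s=g[y0:y1,x0:x1]; m=((s<thr) if dark else (s>thr)).astype(np.uint8)
    if close: m=cv2.morphologyEx(m,cv2.MORPH_CLOSE,np.ones((close,close)))
    n,l,st,ce=cv2.connectedComponentsWithStats(m); i=1+st[1:,4].argmax(); c=cv2.findContours((l==i).astype(np.uint8),0,1)[0][0]
    return ce[i]+[x0,y0],st[i],np.array(cv2.fitEllipse(cv2.convexHull(c))[0])+[x0,y0]
d=blob(235,307,140,207,110,close=13); b=blob(253,290,272,309,110,close=5); L=blob(295,322,82,114,90,True)
print(d,b,L)
T=np.load('T1.npy'); c=cam('wrist',T)
W={'dialtop':d[2],'start_top':b[2],'long_mark':L[0],'pointer':(257.3,105.),'console_low':(270.5,306)}
S={'scene':{'console_low':(289.4,269.8),'ring_center':(319.7,238),'start_top':(290.9,256.3),'long_mark':(338.1,237.6)},
'side':{'ring_center':(325.9,218),'start_top':(309.5,247.6),'long_mark':(346.7,210)},'wrist':W}
C={'scene':cam('scene'),'side':cam('side'),'wrist':c}
def f(p,A=S):
    P=gpts(*p[:4]); F=gframe(*p[:3]); P['dialtop']=off(F,0,0,.04)[:3,3]
    return np.concatenate([(proj(C[n],P[k]+[0,0,p[4]])[0]-v)*(1 if n=='wrist' else .5) for n in A for k,v in A[n].items()])
for A in (S,{'wrist':W}):
    r=least_squares(f,[*G,1.2,0],loss='soft_l1',kwargs=dict(A=A)); print(r.x.round(4),r.fun[-10:].round(1).tolist())
r=least_squares(lambda p:f([*p,0],{'wrist':W}),[*G,1.2]);print('z0',r.x.round(4),r.fun.round(1).tolist())
```

```text
(array([271.36446767, 174.84519922]), array([   0,    0,   72,   67, 3062], dtype=int32), array([270.82492828, 175.35074615])) (array([270.89457203, 288.78079332]), array([  0,   0,  37,  33, 958], dtype=int32), array([270.63250542, 288.75998878])) (array([308.11042945,  99.3006135 ]), array([  5,   5,  17,  25, 163], dtype=int32), array([307.77075958,  99.85618591]))
[ 0.6297 -0.1525  0.3032  1.2685 -0.0028] [-0.2, -0.4, -0.2, 2.0, 0.1, -0.2, 0.0, 0.0, 0.2, -0.6]
[ 0.63   -0.1524  0.3032  1.2676 -0.0037] [-0.1, -0.4, -0.2, 1.6, 0.1, 0.0, 0.0, 0.2, 0.2, -1.0]
z0 [ 0.629  -0.1527  0.3029  1.2662] [-0.2, -0.7, -0.2, 2.8, 0.5, -1.3, -0.3, -1.1, 0.2, 0.3]
```

```bash
sed -i 's/^G=.*/G=(0.6294,-0.1526,0.303)/' h.py
python3 - <<'E'
from h import *
T0=pose();F=gframe(*G); print(delta(T0,off(F,0,0,.058,-.366)))
E
```

```text
[ 1.15 -0.06  1.45 -0.04  0.04 -3.44]
```

Request:
step_arm --plan '[[[0.6,-0.03,0.5,0,0,-1.1],[1.15,-0.06,1.1,0,0,-2.2],[1.15,-0.06,1.45,-0.04,0.04,-3.44],[1.15,-0.06,1.45,-0.04,0.04,-3.44],[1.15,-0.06,1.45,-0.04,0.04,-3.44],[1.15,-0.06,1.45,-0.04,0.04,-3.44]]]'

```text
time_s: 4.18
ee_pos: [0.5807, -0.1679, 0.2768]
eef_rot: [2.94, -0.487, 0.716]
force: [-0.8, -0.3, -0.3]
grip_width: 0.0938
grip_force: 0.0
```

Run:
```python
from h import *
o=ctrl.get_obs(); T0=pose(o); im=ctrl.camera('wrist'); F=gframe(*G); print(o['qpos'].round(2),delta(T0,off(F,0,0,.058,-.366)),delta(T0,off(F,0,0,.005,-.366)))
np.save('T2.npy',T0); im=im[:,:,::-1].copy(); cv2.imwrite('pics/w2.png',im)
c=cam('wrist',T0); th=np.linspace(0,6.28,60)
for r,h,col in ((.019,.04,(0,0,255)),(.032,.024,(0,255,0)),(.045,.001,(255,255,0))):
    P=np.array([(F@[r*np.cos(a),r*np.sin(a),-h,1])[:3] for a in th]); 
    for q in proj(c,P): cv2.circle(im,tuple(int(round(v)) for v in q),1,col,-1)
cv2.imwrite('pics/w2o.png',im)
```

```text
[-0.51  0.15  1.62  0.43  1.04  0.24] [-0.01 -0.    0.02 -0.   -0.   -0.03] [-0.01 -0.    1.78 -0.   -0.   -0.03]
```

View pics/w2o.png

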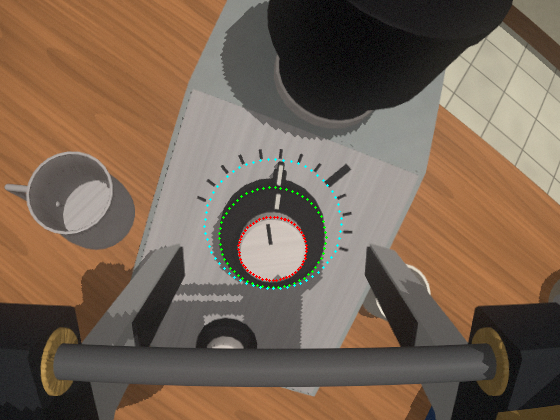

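Request:
step_arm --plan '[[[0,0,0.5,0,0,0],[0,0,1.0,0,0,0],[0,0,1.3,0,0,0],[0,0,1.5,0,0,0],[0,0,1.6,0,0,0],[0,0,1.7,0,0,0],[0,0,1.75,0,0,0],[0,0,1.75,0,0,0]]]'

```text
time_s: 4.9
ee_pos: [0.6061, -0.1597, 0.2309]
eef_rot: [2.938, -0.486, 0.721]
force: [-0.1, -0.5, -0.0]
grip_width: 0.0938
grip_force: 0.0
```

Request:
step_arm --plan '[[[0,0,0,0,0,0],[0,0,0,0,0,0],[0,0,0,0,0,0],[0,0,0,0,0,0],[0,0,0,0,0,0],[0,0,0,0,0,0],[0,0,0,0,0,0],[0,0,0,0,0,0]]]' --grip 0.55 --squeeze 30

```text
time_s: 5.57
ee_pos: [0.6052, -0.1585, 0.2304]
eef_rot: [2.942, -0.485, 0.721]
force: [-9.2, 6.5, 4.2]
grip_width: 0.0635
grip_force: 30.0
```

Request:
step_arm --plan '[[[0,-0.05,0,0,0,0.5],[0,-0.05,0,0,0,1.4],[0,-0.05,0,0,0,2.4],[0,-0.05,0,0,0,3.4],[0,-0.05,0,0,0,4.4],[0,-0.05,0,0,0,5.4],[0,-0.05,0,0,0,6.4],[0,-0.05,0,0,0,6.9]]]'

```text
time_s: 6.23
ee_pos: [0.6056, -0.1598, 0.2305]
eef_rot: [-2.942, -0.488, -0.109]
force: [5.8, -11.0, -4.2]
grip_width: 0.0634
grip_force: 30.0
```

Request:
step_arm --plan '[[[0,0,0,0,0,0],[0,0,0,0,0,0]]]'

```text
time_s: 6.4
ee_pos: [0.6056, -0.1598, 0.2305]
eef_rot: [-2.944, -0.489, -0.104]
force: [6.9, -8.5, -4.7]
grip_width: 0.0636
grip_force: 30.0
```

Run:
```python
from h import *
o=ctrl.get_obs(); T0=pose(o); im=ctrl.camera('wrist')[:,:,::-1].copy(); F=gframe(*G); print(o['qpos'].round(2),o['force'],o['moment']); D=np.linalg.inv(F)@T0; print(D.round(4)); print('turn',np.arctan2(D[1,0],D[0,0]))
np.save('T3.npy',T0); cv2.imwrite('pics/w3.png',im)
c=cam('wrist',T0); print('pred pointer at 2.0',proj(c,gpts(*G,2.0)['pointer']), 'mark', proj(c,gpts(*G)['long_mark']))
```

```text
[-0.47  0.23  1.63  0.45  0.93  0.95] [ 6.94557849 -8.46403557 -4.72539138] [-1.06337854 -0.5542757  -0.96560167]
[[ 9.370e-01 -3.494e-01  6.000e-04 -2.000e-04]
 [ 3.494e-01  9.370e-01  2.200e-03 -2.000e-04]
 [-1.400e-03 -1.800e-03  1.000e+00 -5.300e-03]
 [ 0.000e+00  0.000e+00  0.000e+00  1.000e+00]]
turn 0.35689740890703914
pred pointer at 2.0 [[286.99346282 176.86249441]] mark [[289.85961201 155.54076923]]
```

View pics/w3.png

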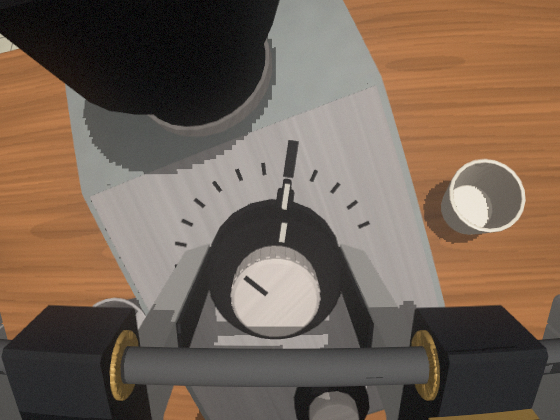

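Request:
step_arm --plan '[[[0,0,0,0,0,0],[0,0,0,0,0,0],[0,0,0,0,0,0],[0,0,0,0,0,0],[0,0,0,0,0,0],[0,0,0,0,0,0]]]' --grip 1.0

```text
time_s: 6.95
ee_pos: [0.6052, -0.1584, 0.2305]
eef_rot: [-2.943, -0.487, -0.102]
force: [0.8, -0.1, 0.5]
grip_width: 0.0936
grip_force: 0.0
```

Request:
step_arm --plan '[[[0,0,-0.5,0,0,0],[0,0,-1.2,0,0,0],[0,0,-2.2,0,0,0],[0,0,-3.0,0,0,-1.0],[-0.5,0.2,-3.2,0,0,-2.0],[-1.0,0.4,-3.2,0,0,-3.0],[-1.0,0.4,-3.2,0,0,-3.4],[-1.0,0.4,-3.2,0,0,-3.4]]]'

```text
time_s: 7.62
ee_pos: [0.5325, -0.1822, 0.2975]
eef_rot: [3.141, -0.523, 0.305]
force: [0.3, -0.7, 0.8]
grip_width: 0.0939
grip_force: 0.0
```

Run:
```python
from h import *
o=ctrl.get_obs(); T0=pose(o); im=ctrl.camera('wrist')[:,:,::-1].copy(); F=gframe(*G); D=np.linalg.inv(F)@T0; print(D[:3,3].round(4),np.arctan2(D[1,0],D[0,0]),o['grip_width'],o['force'].round(1))
np.save('T4.npy',T0); cv2.imwrite('pics/w4.png',im)
c=cam('wrist',T0); P=gpts(*G,2.0,-.4)
for q in ('pointer','long_mark','start_top','fine_line'):
    r=ctrl.place_of(q,'wrist'); print(q,proj(c,P[q])[0].round(1),[(np.round(a['at'],1).tolist(),round(a['confidence'],2)) for a in r[:2]])
for h in (.05,.021): print(h,delta(T0,off(F,-.094,0,h)))
```

```text
[-0.0329 -0.0007 -0.1016] -0.0017774961160473485 0.09386970294847745 [ 0.3 -0.7  0.8]
pointer [304.8 112.5] [([300.8, 111.7], 0.95)]
long_mark [311.3 100. ] [([307.3, 100.9], 0.57)]
start_top [274.1 293.4] [([275.2, 293.3], 0.91)]
fine_line [263.4 150.9] [([262.6, 152.7], 0.86), ([529.5, 313.1], 0.42)]
0.05 [-2.04  0.02  1.72 -0.    0.    0.02]
0.021 [-2.04  0.02  2.69 -0.    0.    0.02]
```

View pics/w4.png

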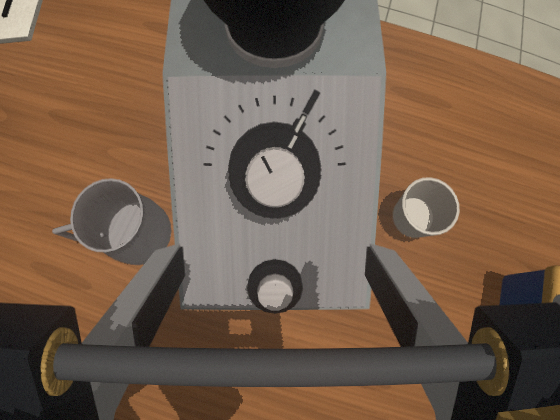

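Request:
step_arm --plan '[[[-0.6,0,0.3,0,0,0],[-1.3,0,0.6,0,0,0],[-2.04,0.02,0.9,0,0,0],[-2.04,0.02,1.2,0,0,0],[-2.04,0.02,1.5,0,0,0],[-2.04,0.02,1.7,0,0,0],[-2.04,0.02,1.7,0,0,0],[-2.04,0.02,1.7,0,0,0]]]' --grip 0

```text
time_s: 8.53
ee_pos: [0.5075, -0.1904, 0.223]
eef_rot: [-3.141, -0.524, 0.304]
force: [-0.3, 0.3, 0.5]
grip_width: 0.0439
grip_force: 0.0
```

Request:
step_arm --plan '[[[0,0,0,0,0,0],[0,0,0,0,0,0],[0,0,0.2,0,0,0],[0,0,0.4,0,0,0],[0,0,0.6,0,0,0],[0,0,0.8,0,0,0],[0,0,0.8,0,0,0]]]'

```text
time_s: 9.12
ee_pos: [0.5183, -0.1867, 0.2004]
eef_rot: [-3.139, -0.522, 0.303]
force: [-0.8, 0.4, -0.2]
grip_width: 0.001
grip_force: 0.0
```

Run:
```python
from h import *
o=ctrl.get_obs(); T0=pose(o); F=gframe(*G); D=np.linalg.inv(F)@T0; print((D[:3,3]*1e3).round(1),o['grip_width'],'tool force',(T0[:3,:3].T@o['force']).round(1))
```

```text
[-94.3  -0.6 -24.9] 0.0009659343476040121 tool force [-0.7 -0.6 -0.1]
```

Request:
step_arm --plan '[[[0,0.02,0.1,0,0,0],[0,0.02,0.2,0,0,0],[0,0.02,0.3,0,0,0],[0,0.02,0.3,0,0,0],[0,0.02,0.3,0,0,0]]]'

```text
time_s: 9.53
ee_pos: [0.5227, -0.1865, 0.1946]
eef_rot: [3.141, -0.524, 0.304]
force: [-8.6, 0.3, 8.8]
grip_width: 0.0006
grip_force: 5.7
```

Run:
```python
from h import *
o=ctrl.get_obs(); T0=pose(o); F=gframe(*G); D=np.linalg.inv(F)@T0; print((D[:3,3]*1e3).round(1),o['grip_width'],'tool force',(T0[:3,:3].T@o['force']).round(1))
```

```text
[-93.5   0.5 -17.8] 0.0005736816343529636 tool force [ -2.6  -2.9 -11.7]
```

Request:
step_arm --plan '[[[0,0,0.03,0,0,0],[0,0,0.03,0,0,0],[0,0,0.03,0,0,0]]]'

```text
time_s: 9.78
ee_pos: [0.5229, -0.1864, 0.1945]
eef_rot: [3.141, -0.524, 0.304]
force: [-18.7, 1.4, 16.3]
grip_width: 0.0005
grip_force: 11.4
```

Run:
```python
from h import *
o=ctrl.get_obs(); T0=pose(o); F=gframe(*G); D=np.linalg.inv(F)@T0; print((D[:3,3]*1e3).round(1),o['grip_width'],'tool force',(T0[:3,:3].T@o['force']).round(1))
```

```text
[-93.4   0.5 -17.6] 0.000530275327723731 tool force [ -6.9  -6.9 -22.9]
```

Request:
step_arm --plan '[[[0,0,-0.2,0,0,0],[0,0,-0.6,0,0,0],[0,0,-1.2,0,0,0],[0,0,-2.2,0,0,0],[-0.5,0,-3.2,0,0,0],[-0.5,0,-3.6,0,0,0],[-0.5,0,-3.6,0,0,0],[-0.5,0,-3.6,0,0,0]]]'

```text
time_s: 10.45
ee_pos: [0.4594, -0.2065, 0.2795]
eef_rot: [3.141, -0.524, 0.303]
force: [1.1, -0.6, -1.1]
grip_width: 0.0004
grip_force: 0.0
```

Run:
```python
from h import *
o=ctrl.get_obs(); T0=pose(o); im=ctrl.camera('wrist')[:,:,::-1].copy(); c=cam('wrist',T0); P=gpts(*G,2.0,-.4); print(o['force'].round(1),{k:proj(c,v)[0].round(1).tolist() for k,v in P.items()})
cv2.imwrite('pics/w5.png',im)
```

```text
[ 1.1 -0.6 -1.1] {'console_low': [272.5, 214.1], 'ring_center': [272.3, 61.8], 'start_top': [272.3, 189.8], 'long_mark': [307.9, -2.9], 'grinder': [273.3, 151.0], 'pointer': [301.7, 8.1], 'fine_line': [261.3, 31.4]}
```

View pics/w5.png

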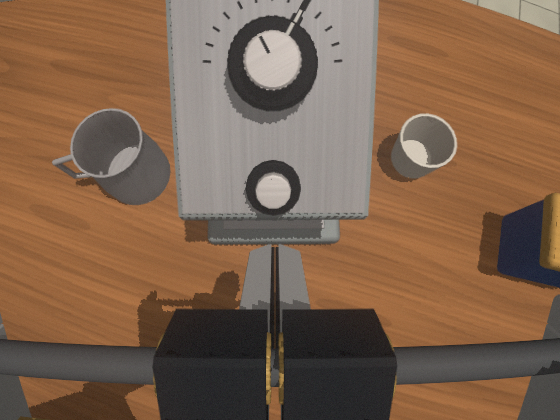

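The button at (272,188) is out again. The pointer still lies at about (301,8), in line with the long mark, and the fine line has not moved. The cups and the pitcher stand, and nothing touches the robot.

```bash
python3 -c "
from station import ctrl
print(ctrl.hand_in())"
```

```text
the job is handed in; nothing more can be done
None
```

The coarse ring now stands at the long mark with the fine dial unmoved. I pushed the start button to its stop and released it, the bystanders in view (cups, pitcher, tin) look undisturbed, and the job is handed in; no verdict came back.

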